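Vent the purge block and take off its port cap

TASK

Vent the grey gas purge block: press its red button fully down and let it come up again. Then take the blue quarter-turn cap off its port: nobody knows whether the thread is right- or left-handed, so find out by trying it one way and then the other, turn it the way it gives until it is free, and lift it straight out. Finish while still holding the cap, upright, straight above the port with about 5 cm of clear air between its stem and the port, and do not disturb the beaker, the vial or the dish beside the block.

Things in the scene. Friction and masses are not known exactly. Their poses are not given: they have to be found in the camera images.
- purge_block: Grey gas purge block fixed to the worktop, 90 x 200 mm, 45 mm high, rigid. Origin: centre of its underside; z up, y along its length. On its -y half stands the port, a metal collar 55 mm across, top 75 mm above the worktop; on its +y half a white control head 64 x 64 mm, 78 mm high, with a gauge (facing -x) and the red button. Nothing outside shows the thread's hand.
- port_top (a point): Centre of the port's mouth, level with the collar's top (z 75 mm), at x = 0, y = -55 mm in the block's frame. The port's thread is a level quarter turn (the cap does not rise as it turns). Which way loosens differs from start to start: growing yaw (anticlockwise from above) or shrinking yaw.
- vent_button (a joint): Travel of the red vent button, m: 0 up, 0.006 fully down. Spring-loaded, about 5 N at full travel; comes up by itself. Fully down: above 0.0052.
- vent_button_top (a point): Centre of the top face of the round red vent button (28 mm across), at x = 0, y = +55 mm in the block's frame; pressed straight down.
- cap: Loose blue ribbed round cap, 44 mm across, 32 mm tall, 60 g, white index line on top along its own +x. Origin: centre of the blue part's underside, which at the start rests on the collar's top; z up. At the start its x lies within 4 degrees of the block's x. Turned the wrong way it stops hard within 12 degrees; the right way it turns lightly up to a stop 74 degrees from the block's x.
- cap_grip (a point): On the cap's axis, 18 mm above its underside: where to grip it round the side, at any yaw, fingers from above, their tips just above the collar's top.
- cap_pin (a point): Middle of the steel cross pin (6 mm thick, 38 mm long, along the cap's x) through the cap's stem, 17 mm below the cap's origin. The stem is 22 mm across and 24 mm long. At the start the pin is locked under ledges in the port (2 mm of vertical play, cannot be pulled out); turned 55 to 72 degrees the right way (64 is best) it lifts freely; out after 24 mm.
- beaker_100: Clear plastic beaker, 55 mm across and 68 mm tall, standing beside the head end (+y) of the block; bystander. Origin: centre of its underside.
- vial_1: Small glass vial with a black cap, 22 mm across and 52 mm tall, standing beyond the port end (-y) of the block; bystander. Origin: centre of its underside.
- dish_pink_a: Round petri dish with pink medium, 59 mm across and 12 mm high, lying beyond the port end (-y) of the block; bystander. Origin: centre of its underside.
Things that resemble listed ones, but are neither listed nor needed, are in the scene too. What is shaped like the cap but green or pink is not meant.

How it is judged:
By the outcome, as a careful person would: the job done as asked, in the order asked, and still so for the second after the job is handed in, while the arm keeps its last pose, push and grip.
It also fails if it takes over 48 s, if anything falls off the work surface, if the arm or the gripper's body presses on something with over 40 N, if the wrist force passes 120 N, or if a joint passes its speed limit or range.

ROBOT

A 6-joint arm with a two-finger parallel gripper is mounted at the origin on a cart in front of the work surface, level with it; the furniture and walls round the work are solid. World frame = base frame: x ahead of the robot, y to its left, z up, the work surface at z = 0. Lengths are in m, angles in degrees, forces in N, time in s.
With the tool pointing down it reaches from about 0.4 to 0.825 m from the base axis. Payload 7 kg.
Tool frame: the origin (TCP) lies midway between the tips of the shut fingers; the grasp point (between the pads) lies 19 mm behind it; z points along the fingers, y is the line along which they close (so a half turn about z gives the same grasp; the last joint's range is limited). The gripper opens to 88 mm and grips with 3 to 60 N. Pads are 19 mm wide; open, the fingers measure 130 mm over their backs; the gripper's body (78 mm by 193 mm) begins 47 mm behind the grasp point.
Start: joints at [-55.342, 20.546, 0.682, 0, -70.136, -16.507], TCP at [0.21, -0.641, 0.227] pointing down, gripper open.
Joint ranges: [-176.03, 176.03], [-82.01, 121.73], [-58.28, 71.71], [-173.87, 95.51], [-174.79, -0.11], [-173.66, 173.66]. Speed limits (degrees/s): [136.94, 136.94, 172.46, 180, 180, 180].

INTERFACE

Orientations are given as [roll, pitch, yaw] about the fixed x, y, z axes, in that order (R = Rz(yaw) Ry(pitch) Rx(roll)).
In Python, from plant import r gives the robot as it stands. The module is installed in compiled form; this text tells all that it offers.
- The arm moves only by the tool play_rows, never from a script. Its argument "rows" is a list of rows, each an object with "slide": the shift along the tool's x, y, z as a fraction of full scale, a list of three; "delta_rot": the turn, a rotation vector about the tool's x, y, z as a fraction of full scale, a list of three; "fingers": the opening, from -1 (shut) to 1 (fully open). In form: [{"slide": [x, y, z], "delta_rot": [rx, ry, rz], "fingers": fingers}, ...]. A call has 1 to 8 rows; each row shifts and turns the commanded pose from where the row before left it, along the tool's axes as they then stand; what a row does not reach is not made up. Full scale, the value 1, is 0.15 m for a shift and 0.08 rad for a turn. A row lasts 1/8 s, in which the tool goes at most 62.5 mm and 10.7 degrees, less where a joint would pass 70% of its speed; a pose out of reach is approached as far as the arm can. A call with a number of a shift or a turn outside -1 to 1 is refused whole. A call with a gripper value outside its range is refused whole. The fingers move at their own pace and stop on an object; "squeeze" is the grip in N (left out, the last holds). Time passes only in rows, so rows that do not move let the fingers close. It gives the time, the measured TCP pose, the force, the opening and the grip force at its end, in the units of the state.
- r.get_state(): the state, without advancing time (a new reading comes with each control period).
- r.capture(name): name is "scene" or "top"; returns a dict with "image" (480x640x3 uint8, blue, green, red), "fx", "fy", "cx", "cy" (pixels), "R" (3x3) and "t" (3): a world point X has camera coordinates R X + t. Camera axes: x right, y down, z forward; pixel columns grow to the right and rows downward; lengths in m; the calibration is good to about 2 mm. A picture is of the moment at which its call begins. There is no depth.
- r.close_job(): hands the job in; it is judged then, once.
The state is a dict: "time_s": time; "joints": joint angles; "qd": joint speeds; "joint_torque": joint torques, N m; "tcp_pos": TCP position; "eef_rot": TCP orientation; "contact_force": force on the tool from outside, world axes, zero at the start; "moment": the same for the moment, N m; "gripper_width": finger opening in m; "gripper_force": force on a finger pad.
Only numpy, scipy, OpenCV 4.12 (cv2) and the standard library are available. Lean on these libraries where they do the work, as an engineer would, in place of code of your own. Each camera call takes 0.05 s, during which the arm holds its last target. There are 200 camera calls.

## Working session

There is one attempt and no reset: what is moved stays moved. The work goes in short steps, Python scripts to look and compute and a tool call to move; the robot and the scene stay as the last step left them, time stands still between calls to the robot, and variables do not carry over. Pictures are saved under pics/ and viewed, at most 10 in all, crops included, and the job is handed in when it is done.

Besides the shell and the picture viewer there is one more tool, called after "Request:" as name([rows], argument=value, ...), one row to a line, values as JSON. play_rows: Moves the arm, as the interface text tells. Shift numbers are shares of 0.15 m and turn numbers shares of 0.08 rad, none past 1 either way. Its arguments: {"type":"object","properties":{"rows":{"type":"array"},"squeeze":{"type":"number"}},"required":["rows"]}

```bash
mkdir -p pics
cat > h.py <<'E'
import numpy as np,cv2,json
from plant import r
def cap(n,f):
    c=r.capture(n); cv2.imwrite('pics/'+f,c['image']); 
    np.savez('pics/'+f+'.npz',**{k:c[k] for k in('image','fx','fy','cx','cy','R','t')}); return c
def ray(f,u,v,z):
    c=np.load('pics/'+f+'.npz'); R=c['R'];C=-R.T@c['t']
    d=R.T@np.array([(u-c['cx'])/c['fx'],(v-c['cy'])/c['fy'],1]); return C+d*(z-C[2])/d[2]
def proj(f,X):
    c=np.load('pics/'+f+'.npz'); p=c['R']@np.array(X)+c['t']; return c['fx']*p[0]/p[2]+c['cx'],c['fy']*p[1]/p[2]+c['cy']
E
python3 - <<'E'
from h import *
print(r.get_state())
for n in('scene','top'):
    c=cap(n,n+'0.png'); print(n,-c['R'].T@c['t'],c['R'].round(2).tolist(),c['fx'])
E
```

```text
{'time_s': 0.0, 'joints': array([-5.53436494e+01,  2.05912452e+01,  6.33731108e-01, -2.00317744e-02,
       -7.01350234e+01, -1.65071516e+01]), 'qd': array([ 0.02037855,  0.10080123,  0.05351585, -0.04190541, -0.09577747,
        0.01468184]), 'joint_torque': array([ 2.50460238e-03, -5.82711482e+01,  2.93062466e+01,  6.99718729e+00,
        6.91790512e-03, -9.12208907e-05]), 'tcp_pos': array([ 0.21008401, -0.6409639 ,  0.22562478]), 'eef_rot': array([ 1.79905925e+02, -8.24071647e-03, -1.61857616e+02]), 'contact_force': array([-0.21399149, -0.26506802, -0.49984061]), 'moment': array([ 0.00977804, -0.03321532, -0.00183904]), 'gripper_force': 0.0, 'gripper_width': 0.08752277790985265}
scene [-0.23817967 -0.52051093  0.50558021] [[0.53, -0.85, 0.0], [-0.36, -0.23, -0.9], [0.77, 0.48, -0.43]] 560.5383092618418
top [ 0.44025951 -0.05292314  1.33460581] [[-0.01, -1.0, 0.01], [-1.0, 0.01, -0.06], [0.06, -0.01, -1.0]] 568.6624657026089
```

View pics/top0.png

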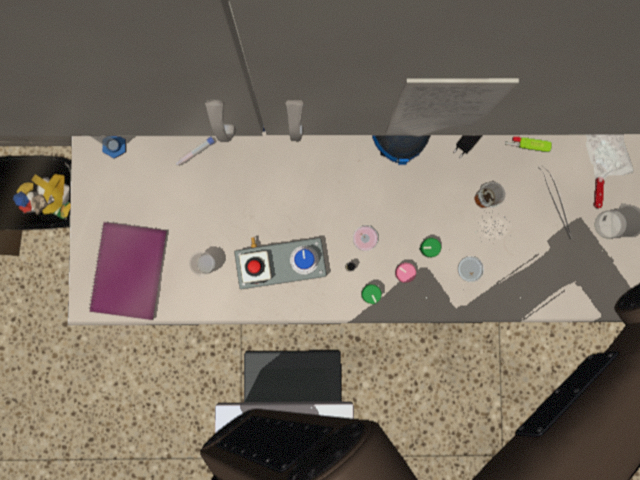

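View pics/scene0.png

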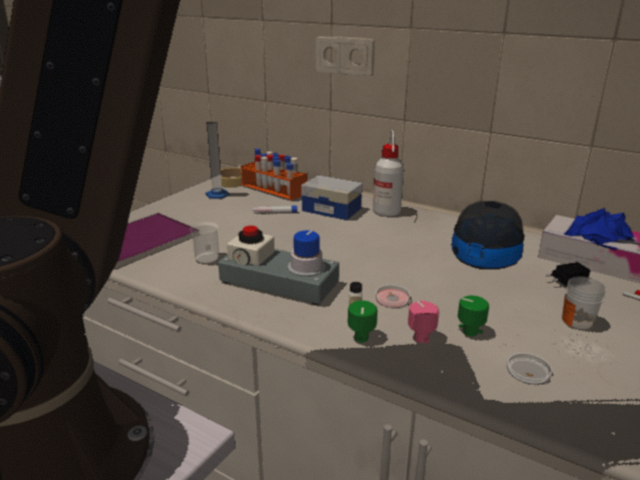

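Candidates in the top picture: the blue cap on the block (304,260), green caps (431,246) and (372,293), a pink cap (405,271), and a blue object (114,147). The red button is at (254,267). In the scene picture the blue cap is on the collar at (306,243), the button at (250,232). I choose the blue cap at (304,260) and will check it in a close crop.

Run:
```python
from h import *
i=cv2.imread('pics/top0.png')[225:300,185:385]; j=cv2.imread('pics/scene0.png')[215:315,190:390]
a=cv2.resize(i,None,fx=4,fy=4,interpolation=2); cv2.imwrite('pics/ct.png',a)
b=cv2.resize(j,None,fx=4,fy=4,interpolation=2)
s=np.vstack([a[:, :],b[:300]]); cv2.imwrite('pics/crop.png',s); print(s.shape)
```

```text
(600, 800, 3)
```

View pics/crop.png

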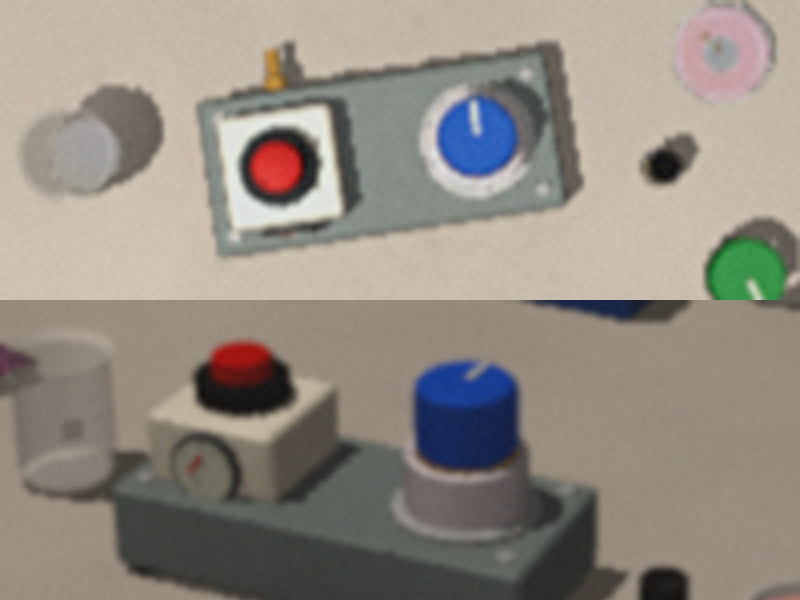

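The crop shows the blue cap on the white collar (index line pointing up, slightly left), the red button on the white head, the beaker at left, and the vial and dish at right. In full-image pixels: cap top at top (304.3,259) and scene (306.5,236), button at top (253.5,266.7) and scene (250.2,228.2).

Run:
```python
from h import *
def tri(a,b):
    A=[];B=[]
    for f,(u,v) in(('top0.png',a),('scene0.png',b)):
        p=ray(f,u,v,0.);q=ray(f,u,v,.2);d=(q-p)/np.linalg.norm(q-p);P=np.eye(3)-np.outer(d,d);A.append(P);B.append(P@p)
    X=np.linalg.lstsq(np.vstack(A),np.hstack(B),rcond=None)[0];return X.round(4),[np.round(proj(f,X),1) for f in('top0.png','scene0.png')]
T=lambda x,y:(185+x/4-.4,225+y/4-.4)
print('cap',tri(T(477,136),(306.5,236)),ray('top0.png',*T(477,136),.107))
print('but',tri(T(275,167),(250.2,228.2)),ray('top0.png',*T(275,167),.095))
c=[ray('top0.png',*T(x,y),.045) for x,y in((198,103),(543,52),(563,205),(221,255))]
print('corners',np.round(c,4)); print('mean',np.mean(c,0))
for k in((c[0]-c[1]),(c[3]-c[2])): print('yaw',np.degrees(np.arctan2(-k[0],k[1])),np.linalg.norm(k))
a,b=[ray('top0.png',*T(x,y),.107) for x,y in((478,133),(474,100))]; print('idx yaw',np.degrees(np.arctan2(*(b-a)[[1,0]])))
for n,p,z in(('beaker',(52,155),0.03),('vial',(664,165),.052),('dish',(723,52),.012)): print(n,ray('top0.png',*T(*p),z))
```

```text
cap (array([ 0.4798, -0.0496,  0.1057]), [array([304.2, 258.4]), array([306., 236.])]) [ 0.47928728 -0.04889317  0.107     ]
but (array([0.4642, 0.0595, 0.0998]), [array([253.9, 266. ]), array([249.4, 228.2])]) [0.46347446 0.06105611 0.095     ]
corners [[ 0.5009  0.1092  0.045 ]
 [ 0.5288 -0.0865  0.045 ]
 [ 0.4419 -0.0972  0.045 ]
 [ 0.415   0.0961  0.045 ]]
mean [0.47164876 0.00541841 0.045     ]
yaw 8.107786138065158 0.19765685004078973
yaw 7.9286213468208295 0.1950704421734189
idx yaw 6.601217999452505
beaker [0.47233542 0.19435468 0.03      ]
vial [ 0.46404834 -0.15406292  0.052     ]
dish [ 0.53046265 -0.19238476  0.012     ]
```

```bash
cat >> h.py <<'E'
def go(x,y,z,p=None):
    s=r.get_state(); a=np.radians(s['eef_rot'][2]); p=s['tcp_pos'] if p is None else np.array(p)
    d=np.array([x,y,z])-p; n=max(1,int(np.ceil(np.linalg.norm(d)/.058)))
    t=np.array([np.cos(a)*d[0]+np.sin(a)*d[1],np.sin(a)*d[0]-np.cos(a)*d[1],-d[2]])/.15
    print(n,'rows of',(t/n).round(3),'total',t.round(3))
def st():
    s=r.get_state()
    for k in('time_s','tcp_pos','eef_rot','joints','contact_force','moment','gripper_width','gripper_force'): print(k,np.round(s[k],4))
E
python3 -c "
from h import *
go(.46,-.2,.2); go(.464,.06,.14,(.46,-.2,.2))"
```

```text
9 rows of [-0.278  0.253  0.019] total [-2.499  2.275  0.171]
5 rows of [-0.113  0.328  0.08 ] total [-0.565  1.639  0.4  ]
```

Request:
play_rows([
  {"slide":[-0.278,0.253,0.019],"delta_rot":[0,0,0],"fingers":-1},
  {"slide":[-0.278,0.253,0.019],"delta_rot":[0,0,0],"fingers":-1},
  {"slide":[-0.278,0.253,0.019],"delta_rot":[0,0,0],"fingers":-1},
  {"slide":[-0.278,0.253,0.019],"delta_rot":[0,0,0],"fingers":-1},
  {"slide":[-0.278,0.253,0.019],"delta_rot":[0,0,0],"fingers":-1},
  {"slide":[-0.278,0.253,0.019],"delta_rot":[0,0,0],"fingers":-1},
  {"slide":[-0.278,0.253,0.019],"delta_rot":[0,0,0],"fingers":-1},
  {"slide":[-0.278,0.253,0.019],"delta_rot":[0,0,0],"fingers":-1},
], squeeze=20)

```text
time_s: 1.1
tcp_pos: [0.4331, -0.2472, 0.2037]
eef_rot: [180.0, 0.0, -161.8]
contact_force: [0.7, -0.4, 0.6]
gripper_width: 0.0132
gripper_force: 0.0
```

Request:
play_rows([
  {"slide":[-0.278,0.253,0.019],"delta_rot":[0,0,0],"fingers":-1},
  {"slide":[-0.113,0.328,0.06],"delta_rot":[0,0,0],"fingers":-1},
  {"slide":[-0.113,0.328,0.06],"delta_rot":[0,0,0],"fingers":-1},
  {"slide":[-0.113,0.328,0.06],"delta_rot":[0,0,0],"fingers":-1},
  {"slide":[-0.113,0.328,0.06],"delta_rot":[0,0,0],"fingers":-1},
  {"slide":[-0.113,0.328,0.06],"delta_rot":[0,0,0],"fingers":-1},
  {"slide":[0,0,0],"delta_rot":[0,0,0],"fingers":-1},
])

```text
time_s: 1.98
tcp_pos: [0.464, 0.0629, 0.1552]
eef_rot: [180.0, -0.1, -161.6]
contact_force: [-0.0, -0.1, 0.5]
gripper_width: 0.0003
gripper_force: 0.0
```

```bash
python3 -c "
from h import *
st(); go(.464,.06,.105)
c=cap('scene','s1.png');i=c['image'][150:350,150:400];cv2.imwrite('pics/s1c.png',cv2.resize(i,None,fx=3,fy=3,interpolation=2))"
```

```text
time_s 1.975
tcp_pos [0.464  0.0629 0.1552]
eef_rot [ 1.799992e+02 -5.700000e-02 -1.616076e+02]
joints [ 3.188690e+01  4.517100e+00 -3.037920e+01 -1.720000e-02 -5.515890e+01
 -1.034847e+02]
contact_force [-0.0073 -0.0842  0.5293]
moment [-0.0186 -0.0324 -0.0444]
gripper_width 0.0003
gripper_force 0.0
1 rows of [ 0.006 -0.018  0.335] total [ 0.006 -0.018  0.335]
```

View pics/s1c.png

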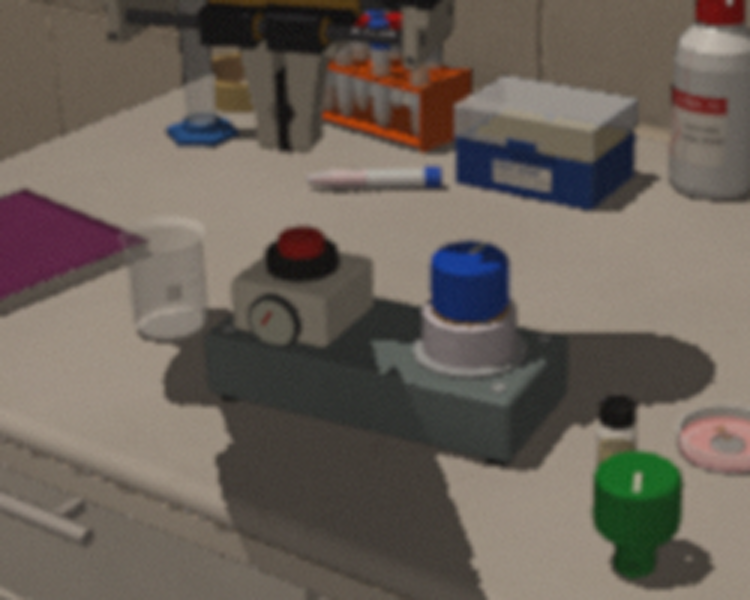

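The crop shows the shut fingertips at crop (280,140), above and in line with the button at (302,235). I'll go down.

Request:
play_rows([
  {"slide":[0.006,-0.018,0.17],"delta_rot":[0,0,0],"fingers":-1},
  {"slide":[0,0,0.16],"delta_rot":[0,0,0],"fingers":-1},
  {"slide":[0,0,0],"delta_rot":[0,0,0],"fingers":-1},
])

```text
time_s: 2.4
tcp_pos: [0.4631, 0.0557, 0.1052]
eef_rot: [-180.0, -0.2, -161.9]
contact_force: [0.2, -0.2, 0.8]
gripper_width: 0.0007
gripper_force: 0.0
```

Request:
play_rows([
  {"slide":[0,0,0.02],"delta_rot":[0,0,0],"fingers":-1},
  {"slide":[0,0,0.02],"delta_rot":[0,0,0],"fingers":-1},
  {"slide":[0,0,0],"delta_rot":[0,0,0],"fingers":-1},
])

```text
time_s: 2.78
tcp_pos: [0.4645, 0.0574, 0.1008]
eef_rot: [180.0, 0.0, -161.9]
contact_force: [0.5, -0.2, 0.3]
gripper_width: 0.0003
gripper_force: 0.0
```

Request:
play_rows([
  {"slide":[0,0,0.013],"delta_rot":[0,0,0],"fingers":-1},
  {"slide":[0,0,0],"delta_rot":[0,0,0],"fingers":-1},
])

```text
time_s: 3.02
tcp_pos: [0.4647, 0.0575, 0.0987]
eef_rot: [-180.0, 0.0, -161.8]
contact_force: [-0.2, -0.7, 3.4]
gripper_width: 0.0003
gripper_force: 1.1
```

Request:
play_rows([
  {"slide":[0,0,0.015],"delta_rot":[0,0,0],"fingers":-1},
  {"slide":[0,0,0.015],"delta_rot":[0,0,0],"fingers":-1},
  {"slide":[0,0,0],"delta_rot":[0,0,0],"fingers":-1},
])

```text
time_s: 3.4
tcp_pos: [0.4647, 0.0575, 0.0943]
eef_rot: [-180.0, 0.0, -161.8]
contact_force: [-0.3, -0.7, 7.3]
gripper_width: 0.0004
gripper_force: 3.3
```

Request:
play_rows([
  {"slide":[0,0,0.01],"delta_rot":[0,0,0],"fingers":-1},
  {"slide":[0,0,0],"delta_rot":[0,0,0],"fingers":-1},
])

```text
time_s: 3.65
tcp_pos: [0.4648, 0.0575, 0.094]
eef_rot: [-180.0, 0.1, -161.8]
contact_force: [-6.6, -1.7, 20.9]
gripper_width: 0.0002
gripper_force: 10.7
```

```bash
python3 -c "
from h import *
c=cap('scene','s2.png');f=lambda n:cv2.resize(cv2.imread('pics/'+n)[205:275,215:285],None,fx=5.5,fy=5.5,interpolation=2)
cv2.imwrite('pics/s2c.png',np.hstack([f('s1.png'),f('s2.png')]));st()"
```

```text
time_s 3.7
tcp_pos [0.4648 0.0575 0.094 ]
eef_rot [-1.799759e+02  6.310000e-02 -1.617996e+02]
joints [ 3.125780e+01  8.846300e+00 -3.503570e+01  5.240000e-02 -4.606190e+01
 -1.030937e+02]
contact_force [-6.4908 -0.3516 21.8072]
moment [-0.1878  2.5369  0.0084]
gripper_width 0.0003
gripper_force 10.7193
```

View pics/s2c.png

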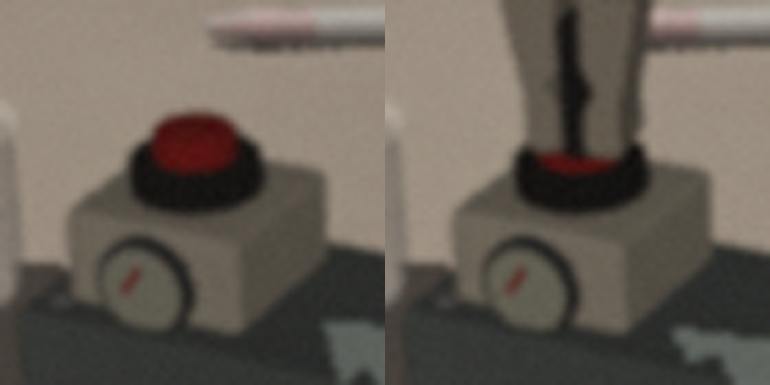

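The right half shows the fingers holding the button down (red rim at crop (580,163)), still several mm above the black ring. The stop was hard at 21 N after about 6 mm, so it is fully down. Now I'll release it, open the fingers and turn the wrist to mid-range.

Request:
play_rows([
  {"slide":[0,0,-0.2],"delta_rot":[0,0,0],"fingers":-1},
  {"slide":[0,0,-0.25],"delta_rot":[0,0,0],"fingers":1},
  {"slide":[0,0,0],"delta_rot":[0,0,-1],"fingers":1},
  {"slide":[0,0,0],"delta_rot":[0,0,-1],"fingers":1},
  {"slide":[0,0,0],"delta_rot":[0,0,-1],"fingers":1},
  {"slide":[0,0,0],"delta_rot":[0,0,-1],"fingers":1},
  {"slide":[0,0,0],"delta_rot":[0,0,-1],"fingers":1},
  {"slide":[0,0,0],"delta_rot":[0,0,0],"fingers":1},
])

```text
time_s: 4.7
tcp_pos: [0.4641, 0.0574, 0.1595]
eef_rot: [180.0, -0.0, -139.0]
contact_force: [-0.8, 1.0, -0.2]
gripper_width: 0.0651
gripper_force: 0.0
```

```bash
python3 -c "
from h import *
st(); go(.479,-.049,.15)
c=cap('scene','s3.png')
i=c['image'][205:275,215:285];h=cv2.cvtColor(i,40);m=((h[...,0]<8)|(h[...,0]>172))&(h[...,1]>120)
print('red px',m.sum(),'top',np.argwhere(m)[:,0].min()+205)
i=cv2.imread('pics/s1.png')[205:275,215:285];h=cv2.cvtColor(i,40);m=((h[...,0]<8)|(h[...,0]>172))&(h[...,1]>120)
print('before',m.sum(),'top',np.argwhere(m)[:,0].min()+205)"
```

```text
time_s 4.7
tcp_pos [0.4641 0.0574 0.1595]
eef_rot [ 1.799757e+02 -3.510000e-02 -1.389675e+02]
joints [ 3.12502e+01  4.17420e+00 -3.01178e+01 -2.18000e-02 -5.57467e+01
 -8.02054e+01]
contact_force [-0.8259  0.9712 -0.2477]
moment [ 0.0367 -0.0247 -0.0304]
gripper_width 0.0651
gripper_force 0.0
2 rows of [ 0.195 -0.3    0.032] total [ 0.391 -0.6    0.063]
red px 149 top 226
before 150 top 226
```

Request:
play_rows([
  {"slide":[0.195,-0.3,0.03],"delta_rot":[0,0,0],"fingers":1},
  {"slide":[0.195,-0.3,0.03],"delta_rot":[0,0,0],"fingers":1},
  {"slide":[0,0,0],"delta_rot":[0,0,0],"fingers":1},
  {"slide":[0,0,0],"delta_rot":[0,0,0],"fingers":1},
])

```text
time_s: 5.25
tcp_pos: [0.4793, -0.0491, 0.1508]
eef_rot: [180.0, -0.0, -139.1]
contact_force: [0.2, -0.3, 0.6]
gripper_width: 0.0878
gripper_force: 0.0
```

```bash
python3 -c "
from h import *
st(); go(.4793,-.049,.078)
c=cap('scene','s4.png');i=c['image'][150:320,210:400];cv2.imwrite('pics/s4c.png',cv2.resize(i,None,fx=3.5,fy=3.5,interpolation=2))"
```

```text
time_s 5.25
tcp_pos [ 0.4793 -0.0491  0.1508]
eef_rot [ 1.799851e+02 -1.300000e-02 -1.390685e+02]
joints [ 1.76007e+01  6.10100e+00 -2.92385e+01 -1.04000e-02 -5.46784e+01
 -6.66631e+01]
contact_force [ 0.2124 -0.2937  0.6303]
moment [0.0401 0.0051 0.0242]
gripper_width 0.0878
gripper_force 0.0
2 rows of [-0.     0.     0.243] total [-0.001  0.     0.485]
```

View pics/s4c.png

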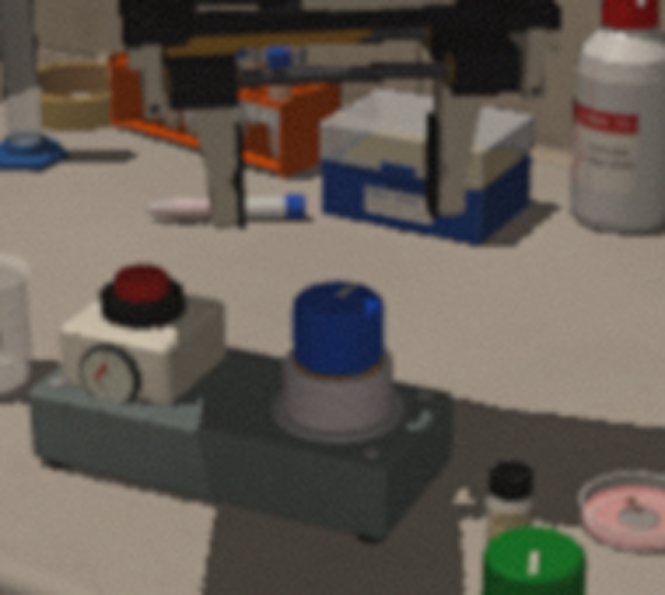

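The fingers straddle the cap: tips at crop (225,225) and (450,215), cap at (338,325), head clear to the left. I'll go down and grip.

Request:
play_rows([
  {"slide":[0,0,0.25],"delta_rot":[0,0,0],"fingers":1},
  {"slide":[0,0,0.2],"delta_rot":[0,0,0],"fingers":1},
  {"slide":[0,0,0.035],"delta_rot":[0,0,0],"fingers":1},
  {"slide":[0,0,0],"delta_rot":[0,0,0],"fingers":1},
])

```text
time_s: 5.8
tcp_pos: [0.4798, -0.0482, 0.0787]
eef_rot: [-180.0, -0.0, -138.9]
contact_force: [-0.5, 0.2, 0.8]
gripper_width: 0.0881
gripper_force: 0.0
```

Request:
play_rows([
  {"slide":[0,0,0],"delta_rot":[0,0,0],"fingers":-1},
  {"slide":[0,0,0],"delta_rot":[0,0,0],"fingers":-1},
  {"slide":[0,0,0],"delta_rot":[0,0,0],"fingers":-1},
  {"slide":[0,0,0],"delta_rot":[0,0,0],"fingers":-1},
  {"slide":[0,0,0],"delta_rot":[0,0,0],"fingers":-1},
  {"slide":[0,0,0],"delta_rot":[0,0,0],"fingers":-1},
], squeeze=25)

```text
time_s: 6.55
tcp_pos: [0.4795, -0.049, 0.0783]
eef_rot: [-180.0, 0.0, -138.9]
contact_force: [0.1, -0.7, 2.2]
gripper_width: 0.0436
gripper_force: 25.0
```

```bash
python3 -c "
from h import *
st()"
```

```text
time_s 6.55
tcp_pos [ 0.4795 -0.049   0.0783]
eef_rot [-179.9933    0.     -138.9319]
joints [ 1.76229e+01  1.13852e+01 -3.43937e+01  8.80000e-03 -4.42184e+01
 -6.65612e+01]
contact_force [ 0.0867 -0.6863  2.1707]
moment [-0.1218  0.127  -0.0568]
gripper_width 0.0436
gripper_force 25.0001
```

Request:
play_rows([
  {"slide":[0,0,0],"delta_rot":[0,0,-0.7],"fingers":-1},
  {"slide":[0,0,0],"delta_rot":[0,0,-0.7],"fingers":-1},
  {"slide":[0,0,0],"delta_rot":[0,0,0],"fingers":-1},
])

```text
time_s: 6.92
tcp_pos: [0.4796, -0.0488, 0.0783]
eef_rot: [-180.0, 0.0, -132.5]
contact_force: [-0.3, 0.7, 1.3]
gripper_width: 0.0438
gripper_force: 25.0
```

```bash
python3 -c "
from h import *
st()"
```

```text
time_s 6.925
tcp_pos [ 0.4796 -0.0488  0.0783]
eef_rot [-1.799884e+02  1.360000e-02 -1.325289e+02]
joints [ 1.76328e+01  1.13870e+01 -3.43885e+01  4.70000e-03 -4.42069e+01
 -6.01651e+01]
contact_force [-0.278   0.715   1.3438]
moment [ 0.0652 -0.0615  0.013 ]
gripper_width 0.0438
gripper_force 24.9998
```

Request:
play_rows([
  {"slide":[0,0,0],"delta_rot":[0,0,-0.7],"fingers":-1},
  {"slide":[0,0,0],"delta_rot":[0,0,-0.7],"fingers":-1},
  {"slide":[0,0,0],"delta_rot":[0,0,0],"fingers":-1},
])

```text
time_s: 7.3
tcp_pos: [0.4795, -0.0489, 0.0783]
eef_rot: [-180.0, 0.0, -126.2]
contact_force: [0.2, 0.1, 1.1]
gripper_width: 0.0434
gripper_force: 25.0
```

```bash
python3 -c "
from h import *
st()"
```

```text
time_s 7.3
tcp_pos [ 0.4795 -0.0489  0.0783]
eef_rot [-1.799880e+02  6.900000e-03 -1.261737e+02]
joints [ 1.76313e+01  1.13865e+01 -3.43916e+01  8.10000e-03 -4.42091e+01
 -5.38108e+01]
contact_force [0.1605 0.1159 1.1283]
moment [ 0.1477 -0.0709 -0.0013]
gripper_width 0.0434
gripper_force 24.9998
```

Request:
play_rows([
  {"slide":[0,0,0],"delta_rot":[0,0,-0.8],"fingers":-1},
  {"slide":[0,0,0],"delta_rot":[0,0,-0.8],"fingers":-1},
  {"slide":[0,0,0],"delta_rot":[0,0,0],"fingers":-1},
])

```text
time_s: 7.68
tcp_pos: [0.4797, -0.0489, 0.0783]
eef_rot: [-180.0, 0.0, -118.9]
contact_force: [0.8, 0.6, 1.1]
gripper_width: 0.0432
gripper_force: 25.0
```

```bash
python3 -c "
from h import *
st();c=cap('top','t5.png');d=cap('scene','s5.png')
i=c['image'][225:300,255:355];j=d['image'][205:280,260:360]
cv2.imwrite('pics/t5c.png',np.hstack([cv2.resize(k,None,fx=4,fy=4,interpolation=2) for k in(i,j)]))"
```

```text
time_s 7.675
tcp_pos [ 0.4797 -0.0489  0.0783]
eef_rot [-1.799714e+02  1.640000e-02 -1.188758e+02]
joints [ 1.76290e+01  1.13867e+01 -3.43867e+01  1.36000e-02 -4.41949e+01
 -4.65145e+01]
contact_force [0.8496 0.6279 1.069 ]
moment [-0.0992 -0.3437  0.0137]
gripper_width 0.0432
gripper_force 24.9997
```

View pics/t5c.png

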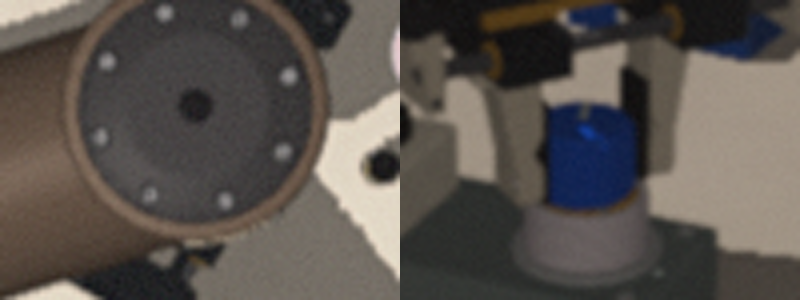

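The left half is hidden by the wrist. In the right half the index line at (585,112) has turned anticlockwise with the fingers, past 12° and with no torque. It loosens with growing yaw, so about 45° more.

Request:
play_rows([
  {"slide":[0,0,0],"delta_rot":[0,0,-0.9],"fingers":-1},
  {"slide":[0,0,0],"delta_rot":[0,0,-0.9],"fingers":-1},
  {"slide":[0,0,0],"delta_rot":[0,0,-0.9],"fingers":-1},
  {"slide":[0,0,0],"delta_rot":[0,0,-0.9],"fingers":-1},
  {"slide":[0,0,0],"delta_rot":[0,0,-0.9],"fingers":-1},
  {"slide":[0,0,0],"delta_rot":[0,0,-0.9],"fingers":-1},
  {"slide":[0,0,0],"delta_rot":[0,0,-0.9],"fingers":-1},
  {"slide":[0,0,0],"delta_rot":[0,0,-0.9],"fingers":-1},
])

```text
time_s: 8.78
tcp_pos: [0.4809, -0.0489, 0.0787]
eef_rot: [-179.8, -0.0, -85.7]
contact_force: [5.9, -3.5, -0.8]
gripper_width: 0.0435
gripper_force: 25.0
```

Request:
play_rows([
  {"slide":[0,0,0],"delta_rot":[0,0,-0.9],"fingers":-1},
  {"slide":[0,0,0],"delta_rot":[0,0,-0.9],"fingers":-1},
  {"slide":[0,0,0],"delta_rot":[0,0,-0.7],"fingers":-1},
  {"slide":[0,0,0],"delta_rot":[0,0,0],"fingers":-1},
  {"slide":[0,0,0],"delta_rot":[0,0,0],"fingers":-1},
])

```text
time_s: 9.4
tcp_pos: [0.4813, -0.0489, 0.0788]
eef_rot: [-179.8, -0.1, -74.4]
contact_force: [5.7, -3.2, 0.4]
gripper_width: 0.0436
gripper_force: 25.0
```

```bash
python3 -c "
from h import *
st()"
```

```text
time_s 9.4
tcp_pos [ 0.4813 -0.0489  0.0788]
eef_rot [-1.798138e+02 -5.110000e-02 -7.438010e+01]
joints [ 17.6083  11.3931 -34.3232   0.0827 -44.0994  -2.0476]
contact_force [ 5.7308 -3.2448  0.4424]
moment [-1.1816 -2.0576 -0.0285]
gripper_width 0.0436
gripper_force 25.0007
```

Request:
play_rows([
  {"slide":[0.01,-0.011,0],"delta_rot":[0,0,0],"fingers":-1},
  {"slide":[0,0,0],"delta_rot":[0,0,0],"fingers":-1},
])

```text
time_s: 9.65
tcp_pos: [0.4814, -0.0499, 0.0783]
eef_rot: [180.0, 0.0, -74.4]
contact_force: [-0.2, -0.6, 3.9]
gripper_width: 0.0435
gripper_force: 25.0
```

```bash
python3 -c "
from h import *
st()"
```

```text
time_s 9.65
tcp_pos [ 0.4814 -0.0499  0.0783]
eef_rot [ 1.799905e+02  3.700000e-03 -7.436120e+01]
joints [ 1.74231e+01  1.15677e+01 -3.41374e+01 -5.70000e-03 -4.43044e+01
 -1.78020e+00]
contact_force [-0.2249 -0.5653  3.9497]
moment [ 0.1005  0.1042 -0.0208]
gripper_width 0.0435
gripper_force 25.0006
```

Request:
play_rows([
  {"slide":[0,0,-0.015],"delta_rot":[0,0,0],"fingers":-1},
  {"slide":[0,0,-0.015],"delta_rot":[0,0,0],"fingers":-1},
  {"slide":[0,0,0],"delta_rot":[0,0,0],"fingers":-1},
])

```text
time_s: 10.02
tcp_pos: [0.4811, -0.0499, 0.0827]
eef_rot: [180.0, 0.0, -74.3]
contact_force: [0.6, 0.3, -0.8]
gripper_width: 0.0434
gripper_force: 25.0
```

Request:
play_rows([
  {"slide":[0,0,-0.05],"delta_rot":[0,0,0],"fingers":-1},
  {"slide":[0,0,-0.05],"delta_rot":[0,0,0],"fingers":-1},
  {"slide":[0,0,-0.05],"delta_rot":[0,0,0],"fingers":-1},
  {"slide":[0,0,-0.1],"delta_rot":[0,0,0],"fingers":-1},
  {"slide":[0,0,-0.12],"delta_rot":[0,0,0],"fingers":-1},
  {"slide":[0,0,-0.094],"delta_rot":[0,0,0],"fingers":-1},
  {"slide":[0,0,0],"delta_rot":[0,0,0],"fingers":-1},
  {"slide":[0,0,0],"delta_rot":[0,0,0],"fingers":-1},
])

```text
time_s: 11.02
tcp_pos: [0.481, -0.0499, 0.1519]
eef_rot: [180.0, 0.0, -74.3]
contact_force: [-0.7, 0.5, -0.1]
gripper_width: 0.0434
gripper_force: 25.0
```

```bash
python3 -c "
from h import *
st();d=cap('scene','s6.png')
cv2.imwrite('pics/s6c.png',cv2.resize(d['image'][150:320,200:430],None,fx=3.4,fy=3.4,interpolation=2))
print(proj('s6.png',(.4793,-.0491,.075)),proj('s6.png',(.4793,-.0491,.125)),proj('s6.png',(.4793,-.0491,.149)))"
```

```text
time_s 11.025
tcp_pos [ 0.481  -0.0499  0.1519]
eef_rot [ 1.799696e+02  1.510000e-02 -7.431200e+01]
joints [ 1.74308e+01  6.21430e+00 -2.89331e+01 -1.96000e-02 -5.48825e+01
 -1.73150e+00]
contact_force [-0.7225  0.4613 -0.1103]
moment [0.0382 0.1267 0.0553]
gripper_width 0.0434
gripper_force 24.9997
(np.float64(305.6980597786602), np.float64(252.32585206866844)) (np.float64(305.53987438578), np.float64(225.6250521225672)) (np.float64(305.46133948565097), np.float64(212.36880501306206))
```

View pics/s6c.png

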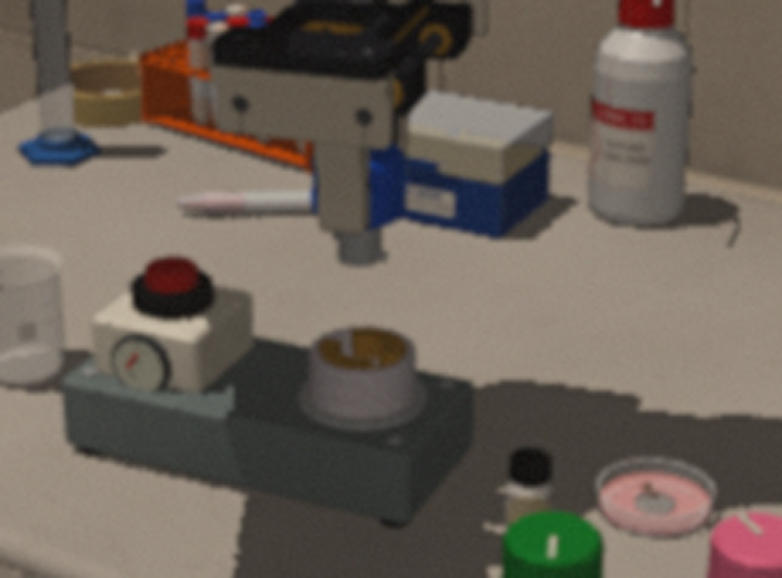

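The stem's bottom is at crop (360,255), full image (305.9,225), where a point 5 cm above the port should appear (305.5,225.6). The port is empty, the button is up, and the beaker, vial and dish stand untouched. I'm handing in.

```bash
python3 -c "
from plant import r
print(r.close_job())"
```

```text
the job is handed in; nothing more can be done
None
```

I pressed the vent button fully down and let it come up, then turned the cap about 64° anticlockwise, the first way I tried and the way it gave, so I never tried clockwise. I lifted it straight out, and it was held upright about 5 cm above the port at hand-in (about 11 s on the clock), with the beaker, vial and dish undisturbed.

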